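# Change the filters of a downdraft welding bench and reopen its blast gate

### The arm

A 7-joint arm with a two-finger parallel gripper is mounted at the origin on the work surface. World frame = base frame: x ahead of the robot, y to its left, z up, the work surface at z = 0. Lengths are in m, angles in rad, forces in N, time in s.
With the tool pointing down it reaches from about 0.35 to 0.9 m from the base axis. Payload 19.9 kg.
Tool frame: the origin (TCP) lies midway between the tips of the shut fingers; the grasp point (between the pads) lies 19 mm behind it; z points along the fingers, y is the line along which they close (so a half turn about z gives the same grasp; the last joint's range is limited). The gripper opens to 94 mm and grips with 3 to 60 N. Pads are 16 mm wide; open, the fingers measure 119 mm over their backs; the gripper's body (75 mm by 177 mm) begins 78 mm behind the grasp point.
Start: joints at [-1.341, 0.417, -0.01, 1.614, 0.005, 1.111, -0.053], TCP at [0.168, 0.602, 0.205] pointing down, gripper open.
Joint ranges: [-2.81, 2.81], [-0.39, 2.02], [-1.27, 1.25], [0.06, 2.57], [-1.19, 4.33], [0.19, 2], [-2.82, 2.82]. Speed limits (rad/s): [1.89, 1.89, 2.39, 2.39, 3.01, 3.01, 3.01].

### API

Orientations are given as a 3x3 rotation matrix whose columns are the frame's x, y, z axes.
In Python, from bench import robot gives the robot as it stands. The module is installed in compiled form; this text tells all that it offers.
- The arm moves only by the shell command python3 -m pendant 'ROWS' [FORCE]. ROWS is JSON, a list of rows, each a list of 7 numbers: the turn, a rotation vector about the tool's x, y, z in rad, then the shift along the tool's x, y, z in mm, then the closure, from -1 (fully open) to 1 (shut). A call has 1 to 20 rows; each row is the pose to reach, as a shift and turn from the pose commanded when the call began, along the tool's axes at that moment; what a row does not reach only later rows make up. A row lasts 1/8 s, in which the tool goes at most 62.5 mm and 10.7 degrees, less where a joint would pass 70% of its speed; a pose out of reach is approached as far as the arm can. A call with a gripper value outside its range is refused whole. The fingers move at their own pace and stop on an object; FORCE is the grip in N (left out, the last holds). Time passes only in rows, so rows that repeat a pose let the fingers close. It gives the time, the measured TCP pose, the force, the opening and the grip force at its end, in the units of the state.
- robot.read_state(): the state, without advancing time (a new reading comes with each control period).
- robot.get_image(name): name is "scene" or "top" or "wrist"; returns a dict with "pixels" (420x560x3 uint8, red, green, blue), "fx", "fy", "cx", "cy" (pixels), "R" (3x3) and "t" (3): a world point X has camera coordinates R X + t. Camera axes: x right, y down, z forward; pixel columns grow to the right and rows downward; lengths in m; the calibration is good to about 2 mm. The wrist camera is an equidistant fisheye: a pixel r from the principal point sees the ray r / f radians off the axis. A picture is of the moment at which its call begins. There is no depth.
- robot.sign_off(): hands the job in; it is judged then, once.
The state is a dict: "t": time; "q": joint angles; "joint_velocities": joint speeds; "tau": joint torques, N m; "tool_pos": TCP position; "tool_rot": TCP orientation; "wrist_force": force on the tool from outside, world axes, zero at the start; "moment": the same for the moment, N m; "finger_gap": finger opening in m; "grip_force": force on a finger pad.
Only numpy, scipy, OpenCV 4.12 (cv2) and the standard library are available. Lean on these libraries where they do the work, as an engineer would, in place of code of your own. Each camera call takes 0.05 s, during which the arm holds its last target. There are 200 camera calls.

### The job

Change the filters of the extraction box: take every spent (dark) cassette out and put it in the grey tote, then fit a fresh cassette fully home in each of the three bays, its far edge tucked under the yellow lip and its near edge lowered until it lies flat on the seat. Only when all three are in, pull the blast gate fully open by its red pin with the reach hook, keeping the gripper itself off the gate, and lay the hook back on the black mat. Leave the other things on the bench where they are.

Things in the scene. Friction and masses are not known exactly. Their poses are not given: they have to be found in the camera images.
- fresh1_grip (a point): Fresh filter cassette (bright frame, white mesh, green bar), flat on the bench at first: 124 x 86 x 16 mm mesh panel, 0.22 kg, with a grip bar standing in its middle: 14 mm thick (x), 60 mm long (y), 34 mm tall above the panel's top. Point: middle of the bar, 33 mm above the underside; x along the 124 mm length, z up; the same when turned end for end.
- fresh2_grip (a point): Fresh filter cassette (bright frame, white mesh, green bar), flat on the bench at first: 124 x 86 x 16 mm mesh panel, 0.22 kg, with a grip bar standing in its middle: 14 mm thick (x), 60 mm long (y), 34 mm tall above the panel's top. Point: middle of the bar, 33 mm above the underside; x along the 124 mm length, z up; the same when turned end for end.
- fresh3_grip (a point): Fresh filter cassette (bright frame, white mesh, green bar), flat on the bench at first: 124 x 86 x 16 mm mesh panel, 0.22 kg, with a grip bar standing in its middle: 14 mm thick (x), 60 mm long (y), 34 mm tall above the panel's top. Point: middle of the bar, 33 mm above the underside; x along the 124 mm length, z up; the same when turned end for end.
- spent1_grip (a point): Spent filter cassette (dark frame and mesh, black bar), in a bay at first, or absent: 124 x 86 x 16 mm mesh panel, 0.22 kg, with a grip bar standing in its middle: 14 mm thick (x), 60 mm long (y), 34 mm tall above the panel's top. Point: middle of the bar, 33 mm above the underside; x along the 124 mm length, z up; the same when turned end for end.
- spent2_grip (a point): Spent filter cassette (dark frame and mesh, black bar), in a bay at first, or absent: 124 x 86 x 16 mm mesh panel, 0.22 kg, with a grip bar standing in its middle: 14 mm thick (x), 60 mm long (y), 34 mm tall above the panel's top. Point: middle of the bar, 33 mm above the underside; x along the 124 mm length, z up; the same when turned end for end.
- spent3_grip (a point): Spent filter cassette (dark frame and mesh, black bar), in a bay at first, or absent: 124 x 86 x 16 mm mesh panel, 0.22 kg, with a grip bar standing in its middle: 14 mm thick (x), 60 mm long (y), 34 mm tall above the panel's top. Point: middle of the bar, 33 mm above the underside; x along the 124 mm length, z up; the same when turned end for end.
- bay1 (a point): Centre of the +y bay's seat, 30 mm above the bench; x points away from the robot to the far wall, y to the robot's left, z up. Blue extraction box, fixed: three open-topped bays side by side along y, 100 mm apart, each 131 mm (x) by 92 mm (y) inside. Above the seat the near wall rises 16 mm, the sides, dividers (8 mm thick) and far wall 28 mm; outer walls 12 mm thick.
- bay2 (a point): Centre of the middle bay's seat, 30 mm above the bench; x points away from the robot to the far wall, y to the robot's left, z up. Same shape as bay1. Along the far wall of all bays runs a yellow retaining lip that overhangs the bay by 16 mm; its underside is 23.5 mm, its top 28 mm above the seat.
- bay3 (a point): Centre of the -y bay's seat, 30 mm above the bench; x points away from the robot to the far wall, y to the robot's left, z up. Same shape. A cassette (length along x) is longer than the gap from near wall to lip: it goes in tilted about 12 degrees, far edge low and under the lip first, near edge lowered last, and comes out the reverse way.
- gate (a joint): Blast gate blade on the duct behind the box: metres pulled out along the bays' -x, towards the robot; 0 shut, 0.075 end stop (fully open); about 4 N of friction, stays put. Its upright red pull pin (12 mm thick, 45 mm tall) stands, at half height, at x = 262 mm less this value, y = 0, z = 100 mm in bay2's frame, 23 mm above the blade's top; the gate's body begins at x = 305 mm.
- hook_grip (a point): Reach hook, 0.25 kg: orange handle 130 x 28 (y) x 26 (z) mm, 8 mm steel rod along +x. Point: mid height of handle and rod, 20 mm ahead of the handle's middle, by the balance point; z up. Rod ends in a level U crook open towards the handle: rod side at y 0, bend at x 278, returning side at y -38 ending at x 242 mm from the point; clear inside 30 mm wide, middle at x 262, y -19.
- mat_top (a point): Black rubber mat, 90 x 400 mm, 3 mm thick, fixed on the bench in front of the box: centre of its top; y along its length.
- tote_in (a point): Grey open tote for spent cassettes, fixed: centre of its inner floor (5 mm above the bench); inside 160 mm (x) by 218 mm (y), walls 5 mm thick, 55 mm tall. Two cassettes fit flat side by side along y, lengths along x; a third can lie on their bars (50 mm above the floor), turned a quarter turn.
- socket: Bystander, to be left alone: deep chrome socket standing, 38 mm wide, 80 mm tall; origin under its centre.
- flange: Bystander, to be left alone: brass ring 72 mm across, 14 mm tall; origin under its centre.
- spray: Bystander, to be left alone: red spray can, 60 mm wide, 170 mm tall; origin under its centre.
- brush: Bystander, to be left alone: blue wire brush, about 200 mm long; origin near its middle.
There are look-alikes about, which are no part of the job. Leave any turquoise look-alike of the part that bears fresh2_grip alone. Leave any blue look-alike of the part that bears spent3_grip alone.

How it is judged:
On the way, in this order (a step that is already met when the one before it is completed fails the run):
1. spent cassettes in the tote and a fresh one home in every bay, gate still shut (((x of fresh1_grip in the frame of bay1 between -0.008 and 0.008 m and y of fresh1_grip in the frame of bay1 between -0.008 and 0.008 m and z of fresh1_grip in the frame of bay1 between 0.028 and 0.037 m and angle between the z axis of fresh1_grip and the z axis of bay1, either way round below 0.05 rad) or (x of fresh2_grip in the frame of bay1 between -0.008 and 0.008 m and y of fresh2_grip in the frame of bay1 between -0.008 and 0.008 m and z of fresh2_grip in the frame of bay1 between 0.028 and 0.037 m and angle between the z axis of fresh2_grip and the z axis of bay1, either way round below 0.05 rad) or (x of fresh3_grip in the frame of bay1 between -0.008 and 0.008 m and y of fresh3_grip in the frame of bay1 between -0.008 and 0.008 m and z of fresh3_grip in the frame of bay1 between 0.028 and 0.037 m and angle between the z axis of fresh3_grip and the z axis of bay1, either way round below 0.05 rad)) and ((x of fresh1_grip in the frame of bay2 between -0.008 and 0.008 m and y of fresh1_grip in the frame of bay2 between -0.008 and 0.008 m and z of fresh1_grip in the frame of bay2 between 0.028 and 0.037 m and angle between the z axis of fresh1_grip and the z axis of bay2, either way round below 0.05 rad) or (x of fresh2_grip in the frame of bay2 between -0.008 and 0.008 m and y of fresh2_grip in the frame of bay2 between -0.008 and 0.008 m and z of fresh2_grip in the frame of bay2 between 0.028 and 0.037 m and angle between the z axis of fresh2_grip and the z axis of bay2, either way round below 0.05 rad) or (x of fresh3_grip in the frame of bay2 between -0.008 and 0.008 m and y of fresh3_grip in the frame of bay2 between -0.008 and 0.008 m and z of fresh3_grip in the frame of bay2 between 0.028 and 0.037 m and angle between the z axis of fresh3_grip and the z axis of bay2, either way round below 0.05 rad)) and ((x of fresh1_grip in the frame of bay3 between -0.008 and 0.008 m and y of fresh1_grip in the frame of bay3 between -0.008 and 0.008 m and z of fresh1_grip in the frame of bay3 between 0.028 and 0.037 m and angle between the z axis of fresh1_grip and the z axis of bay3, either way round below 0.05 rad) or (x of fresh2_grip in the frame of bay3 between -0.008 and 0.008 m and y of fresh2_grip in the frame of bay3 between -0.008 and 0.008 m and z of fresh2_grip in the frame of bay3 between 0.028 and 0.037 m and angle between the z axis of fresh2_grip and the z axis of bay3, either way round below 0.05 rad) or (x of fresh3_grip in the frame of bay3 between -0.008 and 0.008 m and y of fresh3_grip in the frame of bay3 between -0.008 and 0.008 m and z of fresh3_grip in the frame of bay3 between 0.028 and 0.037 m and angle between the z axis of fresh3_grip and the z axis of bay3, either way round below 0.05 rad)) and x of spent1_grip in the frame of tote_in between -0.085 and 0.085 m and y of spent1_grip in the frame of tote_in between -0.114 and 0.114 m and z of spent1_grip in the frame of tote_in between 0 and 0.125 m and x of spent2_grip in the frame of tote_in between -0.085 and 0.085 m and y of spent2_grip in the frame of tote_in between -0.114 and 0.114 m and z of spent2_grip in the frame of tote_in between 0 and 0.125 m and x of spent3_grip in the frame of tote_in between -0.085 and 0.085 m and y of spent3_grip in the frame of tote_in between -0.114 and 0.114 m and z of spent3_grip in the frame of tote_in between 0 and 0.125 m and value of joint gate below 0.02 m), for 0.2 s.
2. blast gate pulled open (value of joint gate above 0.065 m and ((x of fresh1_grip in the frame of bay1 between -0.008 and 0.008 m and y of fresh1_grip in the frame of bay1 between -0.008 and 0.008 m and z of fresh1_grip in the frame of bay1 between 0.028 and 0.037 m and angle between the z axis of fresh1_grip and the z axis of bay1, either way round below 0.05 rad) or (x of fresh2_grip in the frame of bay1 between -0.008 and 0.008 m and y of fresh2_grip in the frame of bay1 between -0.008 and 0.008 m and z of fresh2_grip in the frame of bay1 between 0.028 and 0.037 m and angle between the z axis of fresh2_grip and the z axis of bay1, either way round below 0.05 rad) or (x of fresh3_grip in the frame of bay1 between -0.008 and 0.008 m and y of fresh3_grip in the frame of bay1 between -0.008 and 0.008 m and z of fresh3_grip in the frame of bay1 between 0.028 and 0.037 m and angle between the z axis of fresh3_grip and the z axis of bay1, either way round below 0.05 rad)) and ((x of fresh1_grip in the frame of bay2 between -0.008 and 0.008 m and y of fresh1_grip in the frame of bay2 between -0.008 and 0.008 m and z of fresh1_grip in the frame of bay2 between 0.028 and 0.037 m and angle between the z axis of fresh1_grip and the z axis of bay2, either way round below 0.05 rad) or (x of fresh2_grip in the frame of bay2 between -0.008 and 0.008 m and y of fresh2_grip in the frame of bay2 between -0.008 and 0.008 m and z of fresh2_grip in the frame of bay2 between 0.028 and 0.037 m and angle between the z axis of fresh2_grip and the z axis of bay2, either way round below 0.05 rad) or (x of fresh3_grip in the frame of bay2 between -0.008 and 0.008 m and y of fresh3_grip in the frame of bay2 between -0.008 and 0.008 m and z of fresh3_grip in the frame of bay2 between 0.028 and 0.037 m and angle between the z axis of fresh3_grip and the z axis of bay2, either way round below 0.05 rad)) and ((x of fresh1_grip in the frame of bay3 between -0.008 and 0.008 m and y of fresh1_grip in the frame of bay3 between -0.008 and 0.008 m and z of fresh1_grip in the frame of bay3 between 0.028 and 0.037 m and angle between the z axis of fresh1_grip and the z axis of bay3, either way round below 0.05 rad) or (x of fresh2_grip in the frame of bay3 between -0.008 and 0.008 m and y of fresh2_grip in the frame of bay3 between -0.008 and 0.008 m and z of fresh2_grip in the frame of bay3 between 0.028 and 0.037 m and angle between the z axis of fresh2_grip and the z axis of bay3, either way round below 0.05 rad) or (x of fresh3_grip in the frame of bay3 between -0.008 and 0.008 m and y of fresh3_grip in the frame of bay3 between -0.008 and 0.008 m and z of fresh3_grip in the frame of bay3 between 0.028 and 0.037 m and angle between the z axis of fresh3_grip and the z axis of bay3, either way round below 0.05 rad))), for 0.2 s.
At the end, for the whole second after the job is handed in: A fresh cassette in each bay: within 8 mm of centre in x and y, 5 mm of the seat, 0.05 rad of flat; spent ones in the tote; gate pulled out over 65 mm; hook handle lying on the mat (over it, within 10 mm of resting height); all released and at rest (all of step 2 and x of spent1_grip in the frame of tote_in between -0.085 and 0.085 m and y of spent1_grip in the frame of tote_in between -0.114 and 0.114 m and z of spent1_grip in the frame of tote_in between 0 and 0.125 m and x of spent2_grip in the frame of tote_in between -0.085 and 0.085 m and y of spent2_grip in the frame of tote_in between -0.114 and 0.114 m and z of spent2_grip in the frame of tote_in between 0 and 0.125 m and x of spent3_grip in the frame of tote_in between -0.085 and 0.085 m and y of spent3_grip in the frame of tote_in between -0.114 and 0.114 m and z of spent3_grip in the frame of tote_in between 0 and 0.125 m and x of hook_grip in the frame of mat_top between -0.05 and 0.05 m and y of hook_grip in the frame of mat_top between -0.2 and 0.2 m and z of hook_grip in the frame of mat_top between 0.003 and 0.023 m and linear speed of each of fresh1, fresh2, fresh3, spent1, spent2, spent3, hook below 0.03 m/s); the robot touches nothing.
It fails at once if the gripper or arm itself touches the gate (contact force between any of the fingers, the arm and gate above 1 N).
It fails at once if a bystander is moved more than 40 mm (distance of any of socket, flange, spray, brush from where it was at the start of the episode above 0.04 m).
Of spent1, spent2, spent3 only 1 to 3 are there at a start; the rules pass over those that are not, and their reading is None.
At some moment in a run one of hook, fresh1, fresh2, fresh3 may be knocked a few centimetres aside while the robot is not near it.
Once in a run the grip may slacken for a moment while it holds something.
It also fails if it takes over 210 s, if anything falls off the work surface, if the arm or the gripper's body presses on something with over 40 N, if the wrist force passes 120 N, or if a joint passes its speed limit or range.

## Working session

There is one attempt and no reset: what is moved stays moved. The work goes in short steps, Python scripts to look and compute and a shell command to move; the robot and the scene stay as the last step left them, time stands still between calls to the robot, and variables do not carry over. Pictures are saved under pics/ and viewed, at most 16 in all, crops included, and the job is handed in when it is done.

```bash
mkdir -p pics
python3 - <<'E'
from bench import robot
import cv2
for n in("top","scene"):
    d=robot.get_image(n);cv2.imwrite(f"pics/{n}0.png",d["pixels"][:,:,::-1]);print(n,d["fx"],d["cx"],d["cy"],d["R"],d["t"])
s=robot.read_state();print(s)
E
```

```text
top 479.81748056620125 285.3680050878038 202.26366071590755 [[ 0.0141823  -0.9997414   0.01777602]
 [-0.99772823 -0.01532019 -0.06560233]
 [ 0.06585769 -0.01680525 -0.9976875 ]] [-0.02203328  0.47631322  1.62279719]
scene 380.00593166754214 279.0668896874743 210.94342643513076 [[ 0.36990437  0.92906554  0.0028265 ]
 [ 0.77311051 -0.30612137 -0.55550864]
 [-0.51523868  0.20767027 -0.83150596]] [-0.165061   -0.33896891  1.44592714]
{'t': 0.1, 'q': array([-1.34053253,  0.41789344, -0.01031585,  1.6141228 ,  0.0047188 ,
        1.11069966, -0.05299235]), 'joint_velocities': array([ 6.04650823e-05, -1.24079002e-03,  2.39664056e-03, -3.01888340e-03,
       -1.51652449e-03, -4.06476999e-04, -9.78080276e-04]), 'tau': array([ 1.46023242e-03, -8.52575684e+01,  6.40330408e-01, -4.26686025e+01,
       -4.88325628e-02,  1.65023800e-02,  5.06525612e-05]), 'tool_pos': array([0.16768557, 0.60172643, 0.20489709]), 'tool_rot': array([[-9.63308550e-01,  2.68396343e-01, -2.00148155e-04],
       [ 2.68396400e-01,  9.63307948e-01, -1.08149573e-03],
       [-9.74651911e-05, -1.09553313e-03, -9.99999395e-01]]), 'wrist_force': array([-0.06119325, -0.95278313,  0.28127223]), 'moment': array([0.02300056, 0.02234286, 0.0373157 ]), 'grip_force': 0.0, 'finger_gap': 0.0939349911343423}
```

View pics/top0.png

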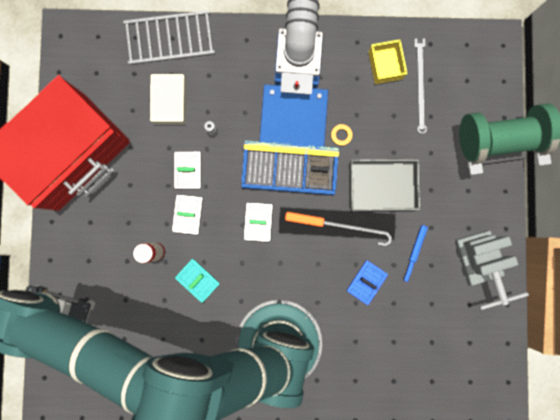

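View pics/scene0.png

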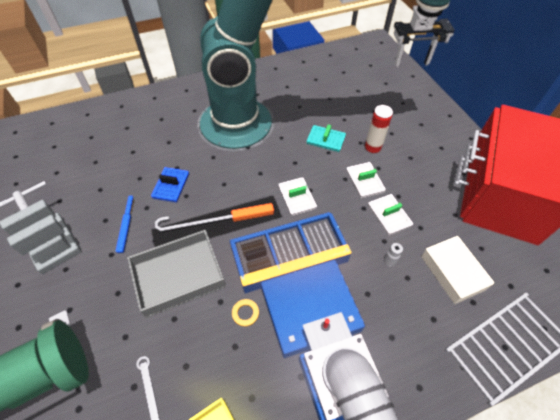

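The top view shows:
- **Fresh, white panel with green bar:** (187,169), (187,214) and (258,222).
- **Turquoise decoy:** (197,280), leave it alone.
- **Blue decoy:** (368,282), leave it alone.
- **Spent, dark:** (319,170) in the -y bay. The other two bays look empty, with a grille seat.
- **Hook:** handle at (305,218), crook at (390,238).
- **Tote:** (384,185).

Next I'll measure these and take one close crop.

```bash
cat > h.py <<'E'
from bench import robot
import cv2,numpy as np
from scipy.spatial.transform import Rotation as Ro
def img(n):
    d=robot.get_image(n);d["hsv"]=cv2.cvtColor(d["pixels"],cv2.COLOR_RGB2HSV);d["n"]=n;return d
def ray(d,u,v):
    x=(u-d["cx"])/d["fx"];y=(v-d["cy"])/d["fy"]
    if d["n"]=="wrist":
        r=np.hypot(x,y);k=np.sin(r)/r if r>1e-9 else 1;c=np.array([x*k,y*k,np.cos(r)])
    else:c=np.array([x,y,1.])
    R=np.array(d["R"]);return -R.T@np.array(d["t"]),R.T@c
def onz(d,u,v,z):
    o,r=ray(d,u,v);return o+r*(z-o[2])/r[2]
def tri(prs):
    A=np.zeros((3,3));b=np.zeros(3)
    for d,u,v in prs:
        o,r=ray(d,u,v);r=r/np.linalg.norm(r);P=np.eye(3)-np.outer(r,r);A+=P;b+=P@o
    return np.linalg.solve(A,b)
def mask(d,lo,hi):return cv2.inRange(d["hsv"],np.array(lo),np.array(hi))
def blobs(m,amin=20):
    cs,_=cv2.findContours(m,cv2.RETR_EXTERNAL,cv2.CHAIN_APPROX_NONE)
    return [c for c in cs if cv2.contourArea(c)>=amin]
def world_rect(d,c,z):
    p=np.array([onz(d,*q,z)[:2] for q in c[:,0,:]])*1000
    return cv2.minAreaRect(p.astype(np.float32))
def Rdown(yaw,tilt=0):
    "tool y at yaw from world x, pointing down; tilt>0: the +tool-y side dips (about bay y)"
    y=np.array([np.cos(yaw),np.sin(yaw),0]);z=np.array([0,0,-1.]);x=np.cross(y,z)
    R=np.c_[x,y,z];return R@Ro.from_rotvec([tilt,0,0]).as_matrix()
def go(pos,R,s=None):
    s=s or robot.read_state();R0=s["tool_rot"]
    print("turn",np.round(Ro.from_matrix(R0.T@R).as_rotvec(),3),"shift",np.round(R0.T@(np.array(pos)-s["tool_pos"])*1000,1))
E
python3 - <<'E'
from h import *
t=img("top");s=img("scene")
def show(name,lo,hi,z,amin,cam=t):
    for c in blobs(mask(cam,lo,hi),amin):
        M=c.mean(0)[0];print(name,cam["n"],M.round(),np.round(world_rect(cam,c,z),1).tolist() if 0 else [np.round(a,1) for a in world_rect(cam,c,z)])
show("green",(45,120,60),(75,255,255),.05,15)
show("green",(45,120,60),(75,255,255),.05,15,s)
show("yellow",(22,120,120),(32,255,255),.058,60)
show("yellow",(22,120,120),(32,255,255),.058,60,s)
show("orange",(5,150,150),(18,255,255),.029,60)
show("orange",(5,150,150),(18,255,255),.029,60,s)
show("red",(0,150,60),(4,255,255),.17,4);show("red",(0,150,60),(4,255,255),.17,4,s)
show("white",(0,0,200),(180,40,255),.016,300)
P=t["pixels"][120:260,150:430,::-1];cv2.imwrite("pics/c1.png",cv2.resize(P,None,fx=2.8,fy=2.8,interpolation=cv2.INTER_CUBIC))
E
```

```text
green top [196. 281.] [array([209.7, 278.2]), array([11.7, 57.6]), np.float64(46.0)]
green top [186. 169.] [array([580.8, 321.4]), array([ 6.7, 50.1]), np.float64(0.9)]
green scene [392. 209.] [array([591.4, 316.2]), array([17.2, 68.4]), np.float64(5.5)]
green scene [297. 191.] [array([421.4,  71.2]), array([53.1, 22.1]), np.float64(87.7)]
green scene [367. 174.] [array([442.8, 311.1]), array([64.1, 22.2]), np.float64(85.6)]
green scene [327. 132.] [array([221.4, 270.4]), array([13.6, 77.7]), np.float64(51.0)]
yellow top [323. 153.] [array([ 639.9, -138. ]), array([101.7,  16.3]), np.float64(86.2)]
yellow top [274. 149.] [array([651.4,  26.3]), array([202.5,  17.9]), np.float64(86.1)]
yellow top [387.  61.] [array([ 960.4, -354.7]), array([137.3, 116.1]), np.float64(11.4)]
yellow scene [214. 411.] [array([ 917.5, -346.8]), array([91.3, 40. ]), np.float64(68.3)]
yellow scene [280. 269.] [array([653.6, -88.9]), array([203.1,  29.9]), np.float64(86.9)]
yellow scene [333. 254.] [array([663.9,  76.3]), array([99.9, 29.4]), np.float64(86.6)]
orange top [304. 219.] [array([420.5, -79. ]), a
[... 897 characters left out ...]
85.0)]
white top [ 15. 240.] [array([346.2, 891.6]), array([ 99.5, 348.3]), np.float64(89.7)]
white top [382. 186.] [array([ 537.4, -346.9]), array([150.6, 205.6]), np.float64(2.3)]
white top [187. 170.] [array([583.5, 322.9]), array([127.4,  88.7]), np.float64(1.5)]
white top [166.  97.] [array([832.6, 400.2]), array([165.7, 113.6]), np.float64(1.6)]
white top [298.  60.] [array([970.1, -52.2]), array([153.5, 221.2]), np.float64(86.5)]
white top [301.  33.] [array([1069. ,  -63.3]), array([82.5, 66.6]), np.float64(1.2)]
white top [429.   8.] [array([1164. , -523.2]), array([ 72.9, 799.9]), np.float64(1.3)]
white top [121.  21.] [array([967.4, 484.8]), array([419.3, 993.9]), np.float64(1.3)]
```

View pics/c1.png

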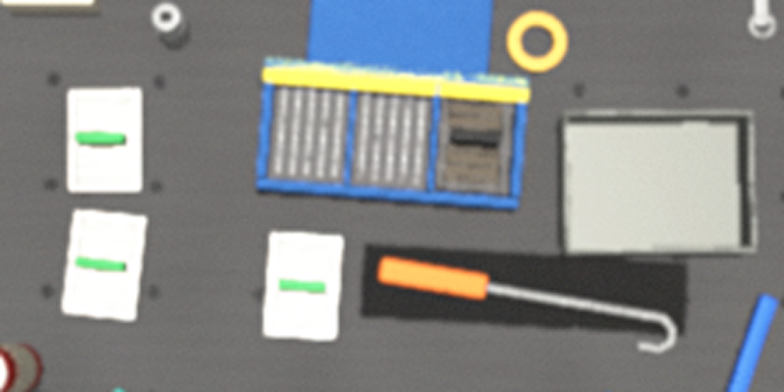

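The crop confirms the choices: three white-and-green cassettes, bays 1 and 2 empty with grey grille seats, and the black-bar cassette in bay 3. Next is a rise, then over the box for a wrist view.

Run:
```python
from h import *
for n in("top","scene"):
    d=img(n)
    m=mask(d,(22,120,120),(32,255,255))
    c=[c for c in blobs(m,60) if abs(world_rect(d,c,.058)[0][0]-650)<25]
    r=world_rect(d,np.vstack(c),.058);print(n,r)
    b=mask(d,(45,120,60),(75,255,255))
    print(world_rect(d,np.vstack(c),.058)[0])
go([.56,-.06,.38],Rdown(-.066))
```

```text
top ((647.4797973632812, -30.696502685546875), (316.790283203125, 17.920246124267578), 86.08516693115234)
(647.4797973632812, -30.696502685546875)
scene ((657.2495727539062, -32.10838317871094), (317.0184326171875, 29.734901428222656), 86.54905700683594)
(657.2495727539062, -32.10838317871094)
turn [-0.     0.     1.365] shift [-555.5 -532.4 -174.5]
```

```bash
python3 -m pendant '[[0,0,0,0,0,-120,-1],[0,0,0,0,0,-175,-1],[0,0,0.15,-55,-53,-175,-1],[0,0,0.3,-110,-106,-175,-1],[0,0,0.45,-165,-160,-175,-1],[0,0,0.6,-222,-213,-175,-1],[0,0,0.75,-278,-266,-175,-1],[0,0,0.9,-333,-319,-175,-1],[0,0,1.05,-389,-373,-175,-1],[0,0,1.2,-444,-426,-175,-1],[0,0,1.365,-500,-480,-175,-1],[0,0,1.365,-555,-532,-175,-1],[0,0,1.365,-555,-532,-175,-1],[0,0,1.365,-555,-532,-175,-1],[0,0,1.365,-555,-532,-175,-1],[0,0,1.365,-555,-532,-175,-1]]' 20
python3 - <<'E'
from h import *
s=robot.read_state();print(s["q"],s["tool_pos"],s["tool_rot"])
d=img("wrist");cv2.imwrite("pics/w1.png",d["pixels"][:,:,::-1]);print(d["fx"],d["cx"],d["cy"],d["R"],d["t"])
E
```

```text
t: 2.3
tool_pos: [0.5599, -0.0616, 0.3801]
tool_rot: [[0.069, 0.998, -0.001], [0.998, -0.069, -0.001], [-0.001, -0.001, -1.0]]
wrist_force: [-0.4, 0.1, 0.5]
finger_gap: 0.0942
grip_force: 0.0
[-0.53562224  0.23303507  0.72637049  1.53790405 -0.1539948   1.43018867
  0.12944084] [ 0.55990144 -0.06164461  0.38005523] [[ 6.94877314e-02  9.97582557e-01 -7.05042156e-04]
 [ 9.97581732e-01 -6.94886763e-02 -1.41833077e-03]
 [-1.46389448e-03 -6.04780587e-04 -9.99998746e-01]]
325.19226210127806 275.57288585972066 207.06104818803107 [[ 9.97558653e-01 -6.98308506e-02  6.21083097e-04]
 [-6.77645032e-02 -9.65814660e-01  2.50219934e-01]
 [-1.68732197e-02 -2.49651148e-01 -9.68188824e-01]] [-0.56345819 -0.0913772   0.55308311]
```

View pics/w1.png

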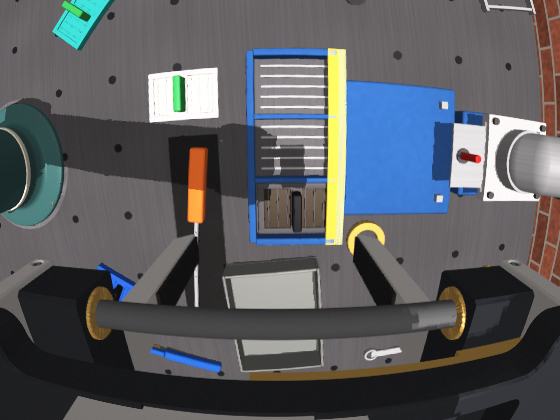

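Wrist view: the box spans columns 247-346 and rows 48-243, with the yellow lip on its far side. The spent bar is at (297,212), the hook handle at (197,185), and the pin at (468,157). I'll refine the positions from this view.

Run:
```python
from h import *
d=img("wrist")
def near(c,z,p,r):return np.hypot(*(np.array(world_rect(d,c,z)[0])-p))<r
c=[c for c in blobs(mask(d,(22,120,120),(32,255,255)),60) if near(c,.058,(650,-30),120)]
L=world_rect(d,np.vstack(c),.058);print("lip",L)
for c in blobs(mask(d,(5,150,120),(18,255,255)),60):print("orange",world_rect(d,c,.029))
for c in blobs(mask(d,(45,120,50),(75,255,255)),20):print("green",c.mean(0),world_rect(d,c,.05))
for c in blobs(mask(d,(0,0,190),(180,40,255)),500):print("white",c.mean(0),world_rect(d,c,.016))
for c in blobs(mask(d,(0,0,0),(180,255,45)),80):
    r=world_rect(d,c,.08)
    if near(c,.08,(590,-130),60):print("black",c.mean(0),r)
for c in blobs(mask(d,(0,150,60),(4,255,255)),8)+blobs(mask(d,(176,150,60),(180,255,255)),8):print("red",c.mean(0),c.min(0),c.max(0))
m=mask(d,(100,120,50),(125,255,255))
for c in blobs(m,300):print("blue",c.mean(0),world_rect(d,c,.058))
m=mask(d,(100,120,50),(125,255,255))|mask(d,(22,120,120),(32,255,255))
# scan box edges: rays on rows/cols
h=d["hsv"]
for row in(70,90,140,200,220):
    x=np.where(m[row,230:360])[0]+230;e=[x[0],*[a for k in range(len(x)-1) if x[k+1]-x[k]>3 for a in(x[k],x[k+1])],x[-1]]
    print(row,e,[np.round(onz(d,a,row,.058 )[:2]*1000) for a in e],"near@46",[np.round(onz(d,a,row,.046 )[:2]*1000) for a in e[:2]])
for col in(265,300,320):
    y=np.where(m[30:260,col])[0]+30;e=[y[0],*[a for k in range(len(y)-1) if y[k+1]-y[k]>3 for a in(y[k],y[k+1])],y[-1]]
    print(col,e,[np.round(onz(d,col,a,.058 )[:2]*1000) for a in e])
```

```text
lip ((651.5817260742188, -30.865585327148438), (315.0942077636719, 17.625965118408203), 86.41223907470703)
orange ((1196.6431884765625, -304.57806396484375), (41.81398010253906, 93.26433563232422), 0.6738431453704834)
orange ((1196.546875, -206.6194610595703), (42.116981506347656, 113.02212524414062), 0.7090228796005249)
orange ((424.896484375, -79.9879150390625), (129.5382080078125, 30.139049530029297), 82.22803497314453)
orange ((1148.892578125, 24.645793914794922), (65.43081665039062, 32.625221252441406), 89.8719253540039)
orange ((1147.9241943359375, 103.25748443603516), (34.33260726928711, 73.89385223388672), 0.027149224653840065)
orange ((1185.758056640625, 198.96823120117188), (136.04049682617188, 33.98038101196289), 78.85295104980469)
orange ((1195.7183837890625, 286.48809814453125), (53.91421127319336, 40.017723083496094), 14.378867149353027)
green [[178.91954023  94.68965517]] ((415.85748291015625, 75.76554870605469), (57.999542236328125, 20.15300750732422), 86.00741577148438)
green [[76.03333333 11.05      ]] ((221.04071044921875, 270.3912658691406), (13.942333221435547, 8
[... 2770 characters left out ...]
array([550.,  22.]), array([543., -67.]), array([542., -77.]), array([ 536., -163.]), array([ 535., -180.])]
300 [np.int64(50), np.int64(59), np.int64(115), np.int64(119), np.int64(177), np.int64(183), np.int64(235), np.int64(245)] [array([610., 127.]), array([609., 113.]), array([603.,  25.]), array([603.,  19.]), array([598., -71.]), array([597., -81.]), array([ 593., -167.]), array([ 592., -184.])]
320 [np.int64(50), np.int64(59), np.int64(116), np.int64(120), np.int64(177), np.int64(183), np.int64(235), np.int64(245)] [array([641., 126.]), array([640., 112.]), array([634.,  22.]), array([634.,  16.]), array([629., -73.]), array([629., -83.]), array([ 626., -169.]), array([ 625., -187.])]
```

Run:
```python
from h import *
go([.588,-.124,.05],Rdown(-.062))
```

```text
turn [-0.     0.    -0.004] shift [-62.9  32.9 330.3]
```

```bash
python3 -m pendant '[[0,0,-0.006,-63,33,60,0],[0,0,-0.006,-63,33,120,0],[0,0,-0.006,-63,33,180,0],[0,0,-0.006,-63,33,240,0],[0,0,-0.006,-63,33,270,0],[0,0,-0.006,-63,33,290,0],[0,0,-0.006,-63,33,310,0],[0,0,-0.006,-63,33,330,0],[0,0,-0.006,-63,33,330,0],[0,0,-0.006,-63,33,330,1],[0,0,-0.006,-63,33,330,1],[0,0,-0.006,-63,33,330,1],[0,0,-0.006,-63,33,330,1],[0,0,-0.006,-63,33,330,1],[0,0,-0.006,-63,33,330,1]]' 30
python3 - <<'E'
from h import *
s=robot.read_state();print(s["tool_pos"],s["tool_rot"][:,1])
d=img("wrist");cv2.imwrite("pics/w2.png",d["pixels"][:,:,::-1])
c=[c for c in blobs(mask(d,(22,120,120),(32,255,255)),60)]
for q in c:print("lip",world_rect(d,q,.058))
E
```

```text
t: 4.28
tool_pos: [0.5885, -0.1245, 0.0508]
tool_rot: [[0.06, 0.998, 0.0], [0.998, -0.06, 0.0], [0.0, 0.0, -1.0]]
wrist_force: [-1.0, -1.0, 5.8]
finger_gap: 0.0138
grip_force: 30.0
[ 0.58854965 -0.12445496  0.05080508] [ 9.98203843e-01 -5.99075909e-02  4.10332099e-04]
lip ((691.5435180664062, -197.1897735595703), (9.650077819824219, 37.3610954284668), 86.96652221679688)
lip ((693.1498413085938, -156.74375915527344), (19.892868041992188, 50.389400482177734), 86.46138000488281)
lip ((664.1438598632812, -45.340576171875), (96.01040649414062, 4.695542335510254), 85.6094741821289)
lip ((651.4546508789062, -38.05232620239258), (113.80390930175781, 17.549842834472656), 86.6324462890625)
```

View pics/w2.png

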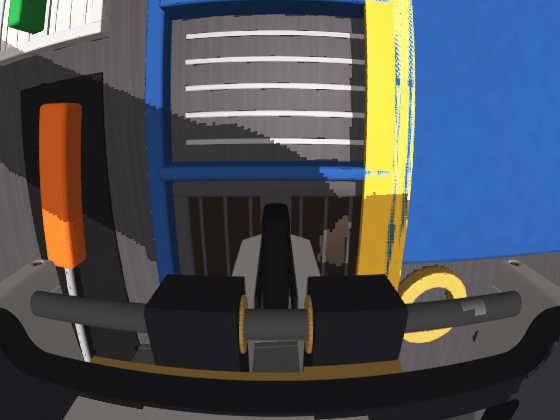

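Gripped at 13.8 mm. The wrist estimate agrees with the grasp. Next I tilt the cassette, slide it back from under the lip, and lift.

```bash
python3 -m pendant '[[0.05,0,0,0,0,-4,1],[0.105,0,0,0,0.5,-7.5,1],[0.157,0,0,0,2,-10.5,1],[0.209,0,0,0,3.7,-13.5,1],[0.215,0,0,0,3.7,-14,1],[0.215,0,0,0,-4,-14,1],[0.215,0,0,0,-10,-14,1],[0.215,0,0,0,-16,-14,1],[0.215,0,0,0,-18,-15,1],[0.215,0,0,0,-18,-40,1],[0.215,0,0,0,-18,-80,1],[0.1,0,0,0,-18,-120,1],[0,0,0,0,-18,-150,1],[0,0,0,0,-18,-150,1]]' 40
python3 - <<'E'
from h import *
t=img("top");s=img("scene")
P=t["pixels"][120:260,200:440,::-1];cv2.imwrite("pics/c2.png",np.vstack([cv2.resize(P,(480,280)),cv2.resize(s["pixels"][180:320,120:360,::-1],(480,280))]))
for d,a in((t,(340,150,430,220)),(s,(120,220,240,320))):
    m=mask(d,(0,0,130),(180,40,215));k=np.zeros_like(m);k[a[1]:a[3],a[0]:a[2]]=255
    for c in blobs(m&k,300):print("tote",d["n"],c.mean(0),world_rect(d,c,.005))
E
```

```text
t: 6.08
tool_pos: [0.5704, -0.1236, 0.2031]
tool_rot: [[0.061, 0.998, 0.005], [0.998, -0.061, 0.001], [0.001, 0.005, -1.0]]
wrist_force: [0.3, -0.3, -3.1]
finger_gap: 0.0139
grip_force: 40.0
tote top [[388.60169492 189.77118644]] ((539.2770385742188, -360.27288818359375), (159.88504028320312, 239.19155883789062), 0.8653706908226013)
tote scene [[172.77651515 269.96969697]] ((513.2553100585938, -354.92535400390625), (183.45266723632812, 244.44699096679688), 1.5732864141464233)
```

View pics/c2.png

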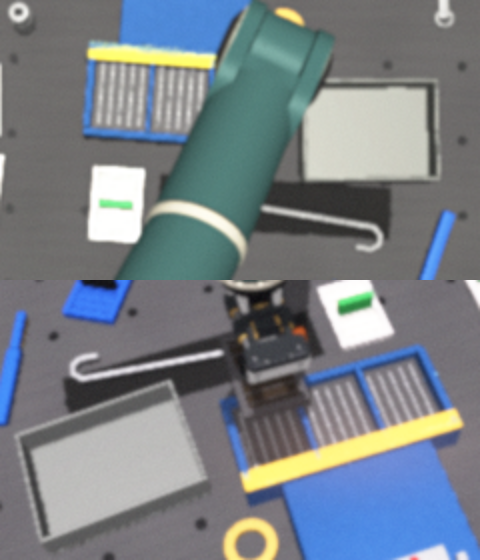

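The crop shows the spent cassette lifted clear of bay 3 and the tote empty, with its centre near (0.54, -0.342). I'll place it flat there.

Run:
```python
from h import *
go([.54,-.342,.034],Rdown(0.01))
```

```text
turn [-0.001 -0.001 -0.069] shift [-220.7  -17.1  166.2]
```

```bash
python3 -m pendant '[[0,0,-0.07,-55,-5,0,1],[0,0,-0.07,-110,-9,0,1],[0,0,-0.07,-165,-13,0,1],[0,0,-0.07,-210,-17,0,1],[0,0,-0.07,-221,-17,20,1],[0,0,-0.07,-221,-17,60,1],[0,0,-0.07,-221,-17,110,1],[0,0,-0.07,-221,-17,145,1],[0,0,-0.07,-221,-17,160,1],[0,0,-0.07,-221,-17,168,1],[0,0,-0.07,-221,-17,169,1],[0,0,-0.07,-221,-17,169,0],[0,0,-0.07,-221,-17,169,0],[0,0,-0.07,-221,-17,169,0],[0,0,-0.07,-221,-17,120,0],[0,0,-0.07,-221,-17,60,0],[0,0,-0.07,-221,-17,0,0],[0,0,-0.07,-170,0,-40,0],[0,0,-0.07,-110,0,-80,0],[0,0,-0.07,-60,0,-100,0]]' 30
python3 - <<'E'
from h import *
t=img("top");s=img("scene")
for d in(t,s):
  for c in blobs(mask(d,(45,120,60),(75,255,255)),15):print("green",d["n"],c.mean(0),world_rect(d,c,.05)[0])
for c in blobs(mask(t,(0,0,200),(180,40,255)),300):
    r=world_rect(t,c,.016)
    if min(r[1])<100 and max(r[1])<140:print("white",r)
for c in blobs(mask(t,(5,150,120),(18,255,255)),60):print("orange",world_rect(t,c,.029))
go([.411,.077,.30],Rdown(-.05))
E
```

```text
t: 8.68
tool_pos: [0.5666, -0.1867, 0.3001]
tool_rot: [[-0.009, 1.0, 0.001], [1.0, 0.009, -0.0], [-0.0, 0.001, -1.0]]
wrist_force: [0.9, 1.1, -0.7]
finger_gap: 0.0472
grip_force: 0.0
green top [[195.7 281. ]] (209.65867614746094, 278.1880187988281)
green top [[185.74193548 214.03225806]] (429.9099426269531, 317.2249450683594)
green top [[185.72727273 168.96969697]] (580.7484741210938, 321.3900146484375)
green scene [[392.20512821 208.92307692]] (591.3646850585938, 316.22900390625)
green scene [[297.18918919 191.13513514]] (421.3689270019531, 71.1837387084961)
green scene [[366.71794872 174.43589744]] (442.7557067871094, 310.28179931640625)
green scene [[326.53125 132.5    ]] (221.5839080810547, 270.6334228515625)
white ((409.87493896484375, 77.9030532836914), (89.91253662109375, 126.64319610595703), 87.11016845703125)
white ((431.8403625488281, 319.4939270019531), (89.41546630859375, 126.65719604492188), 84.86371612548828)
white ((585.1853637695312, 322.91790771484375), (124.08109283447266, 88.74510192871094), 1.4795856475830078)
orange ((426.28631591796875, -48.08175277709961), (33.82488250732422, 67.69349670410156), 0.8156228065490723)
turn [ 0.004 -0.002  0.068] shift [ 261.5 -153.1    0.9]
```

```bash
python3 -m pendant '[[0,0,0.02,50,-30,0,0],[0,0,0.04,100,-60,0,0],[0,0,0.06,155,-92,0,0],[0,0,0.06,210,-123,0,0],[0,0,0.06,261,-153,0,0],[0,0,0.06,261,-153,50,0],[0,0,0.06,261,-153,100,0],[0,0,0.06,261,-153,110,0],[0,0,0.06,261,-153,110,0]]' 30
python3 - <<'E'
from h import *
d=img("wrist")
for c in blobs(mask(d,(0,0,170),(180,45,255)),1500):print("white",c.mean(0),world_rect(d,c,.016))
for c in blobs(mask(d,(45,120,50),(75,255,255)),20):print("green",c.mean(0),world_rect(d,c,.05))
cv2.imwrite("pics/w3.png",d["pixels"][:,:,::-1])
go([.4117,.077,.02],Rdown(-.049))
E
```

```text
t: 9.9
tool_pos: [0.4113, 0.0714, 0.1892]
tool_rot: [[0.051, 0.999, -0.0], [0.999, -0.051, -0.0], [-0.0, -0.0, -1.0]]
wrist_force: [-0.2, 0.0, 0.4]
finger_gap: 0.0473
grip_force: 0.0
white [[275.04931507 184.00547945]] ((411.5040588378906, 77.70535278320312), (85.12169647216797, 123.22756958007812), 87.20100402832031)
green [[274.49264706 189.49264706]] ((411.19598388671875, 79.19757080078125), (60.184146881103516, 13.020304679870605), 87.04957580566406)
green [[91.25742574 29.67326733]] ((219.32150268554688, 272.7823791503906), (15.452173233032227, 76.9308853149414), 49.45536804199219)
turn [ 0.001 -0.    -0.002] shift [  5.4  -0.4 169.7]
```

```bash
python3 -m pendant '[[0,0,0,6.5,0,50,0],[0,0,0,6.5,0,100,0],[0,0,0,6.5,0,140,0],[0,0,0,6.5,0,160,0],[0,0,0,6.5,0,169,0],[0,0,0,6.5,0,169,0],[0,0,0,6.5,0,169,1],[0,0,0,6.5,0,169,1],[0,0,0,6.5,0,169,1],[0,0,0,6.5,0,169,1],[0,0,0,6.5,0,169,1],[0,0,0,6.5,0,130,1],[0,0,0,6.5,0,80,1],[0,0,0,6.5,0,30,1],[0,0,0,6.5,0,-10,1],[0,0,0,6.5,0,-10,1]]' 40
python3 - <<'E'
from h import *
b2=np.array([594.2,-27.5])/1e3;yaw=-.062;X=np.array([np.cos(yaw),np.sin(yaw)])
# tilted 12.3 deg, fb at 41
th=.215;fb=41;c=np.array([fb-62*np.cos(th),62*np.sin(th)+4]);T=c+20*np.array([np.sin(th),np.cos(th)]);print(T)
p=b2+X*T[0]/1e3;go([p[0],p[1],.030+T[1]/1e3],Rdown(yaw,th));go([p[0],p[1],.14],Rdown(yaw,0))
E
```

```text
t: 11.95
tool_pos: [0.4123, 0.0786, 0.2005]
tool_rot: [[0.05, 0.999, 0.004], [0.999, -0.05, 0.003], [0.003, 0.004, -1.0]]
wrist_force: [0.4, 0.3, -3.4]
finger_gap: 0.0138
grip_force: 40.0
[-15.30558787  36.76706844]
turn [ 0.219 -0.002  0.013] shift [-97.2 171.2 134.1]
turn [ 0.004 -0.003  0.012] shift [-96.9 171.4  60.9]
```

```bash
python3 -m pendant '[[0,0,0.013,-25,45,0,1],[0,0,0.013,-50,90,0,1],[0.1,0,0.013,-75,135,0,1],[0.219,0,0.013,-97,171,30,1],[0.219,0,0.013,-97,171,70,1],[0.219,0,0.013,-97,171,90,1],[0.219,0,0.013,-97,171,90,1],[0.219,0,0.013,-97,171,90,1]]' 40
python3 - <<'E'
from h import *
s=robot.read_state();print(s["tool_pos"],s["wrist_force"])
d=img("wrist");t=img("scene")
cv2.imwrite("pics/w4.png",np.hstack([d["pixels"][60:420,60:460,::-1],cv2.resize(t["pixels"][190:300,220:360,::-1],(400,360))]))
b2=np.array([594.2,-27.5])/1e3;yaw=-.062;X=np.array([np.cos(yaw),np.sin(yaw)])
th=.215;fb=41;c=np.array([fb-62*np.cos(th),62*np.sin(th)+2]);T=c+20*np.array([np.sin(th),np.cos(th)])
p=b2+X*T[0]/1e3;go([p[0],p[1],.030+T[1]/1e3],Rdown(yaw,th))
E
```

```text
t: 12.95
tool_pos: [0.5776, -0.0269, 0.1101]
tool_rot: [[0.062, 0.975, -0.215], [0.998, -0.061, 0.013], [-0.001, -0.215, -0.977]]
wrist_force: [0.4, 0.2, -2.0]
finger_gap: 0.0137
grip_force: 40.0
[ 0.57758004 -0.02689427  0.11007162] [ 0.43072895  0.17443036 -1.96347405]
turn [-0.001  0.001 -0.   ] shift [ 0.4 10.9 44. ]
```

View pics/w4.png

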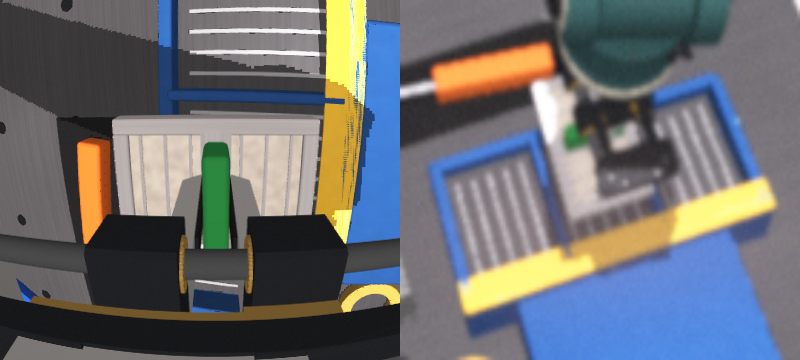

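The tilted cassette is over bay 2, between the dividers, with its far edge short of the lip. Next I lower it, then slide it under the lip.

```bash
python3 -m pendant '[[0,0,0,0.4,3,11,1],[0,0,0,0.4,6,22,1],[0,0,0,0.4,8,33,1],[0,0,0,0.4,10,40,1],[0,0,0,0.4,11,44,1],[0,0,0,0.4,11,44,1],[0,0,0,0.4,16,43,1],[0,0,0,0.4,21,42,1],[0,0,0,0.4,26,41,1],[0,0,0,0.4,29,40,1],[0,0,0,0.4,29,40,1]]' 40
python3 - <<'E'
from h import *
b2=np.array([594.2,-27.5])/1e3;yaw=-.062;X=np.array([np.cos(yaw),np.sin(yaw)])
for th,fb,z in((.13,60.5,1),(.06,61.5,1),(0,61.7,1)):
  c=np.array([fb-62*np.cos(th),62*np.sin(th)+z]);T=c+20*np.array([np.sin(th),np.cos(th)])
  p=b2+X*T[0]/1e3;go([p[0],p[1],.030+T[1]/1e3],Rdown(yaw,th))
E
```

```text
t: 14.42
tool_pos: [0.5969, -0.0284, 0.063]
tool_rot: [[0.063, 0.974, -0.217], [0.998, -0.062, 0.012], [-0.002, -0.217, -0.976]]
wrist_force: [0.5, -0.0, -2.1]
finger_gap: 0.0139
grip_force: 40.0
turn [-0.089  0.001 -0.001] shift [ 0.7 -0.2  4.3]
turn [-0.159  0.001 -0.001] shift [ 0.7 -0.1  8.6]
turn [-0.219  0.002 -0.001] shift [ 0.7 -0.4 12.4]
```

```bash
python3 -m pendant '[[-0.045,0,0,0.5,0,2.5,1],[-0.089,0,0,0.7,0,4.5,1],[-0.125,0,0,0.7,0,6.5,1],[-0.16,0,0,0.7,0,8.7,1],[-0.19,0,0,0.7,0,10.5,1],[-0.219,0,0,0.7,0,12.4,1],[-0.219,0,0,0.7,0,12.9,1],[-0.219,0,0,0.7,0,12.9,1]]' 40
python3 - <<'E'
from h import *
print(robot.read_state()["tool_pos"])
E
```

```text
t: 15.42
tool_pos: [0.5941, -0.0274, 0.0506]
tool_rot: [[0.063, 0.998, -0.001], [0.998, -0.063, -0.001], [-0.001, -0.0, -1.0]]
wrist_force: [0.8, -0.6, -1.9]
finger_gap: 0.0136
grip_force: 40.0
[ 0.59409846 -0.02739801  0.05057043]
```

Flat at seat height with no side load. I'll release, retreat upward, and head for the second cassette while checking the fit.

```bash
python3 -m pendant '[[0,0,0,0,0,0.6,0.3],[0,0,0,0,0,0.6,0],[0,0,0,0,0,0.6,0],[0,0,0,0,0,-30,0],[0,0,0,0,0,-80,0],[0,0,0,0,0,-140,0],[0,0,0,50,-30,-180,0],[0,0,0,110,-50,-180,0],[0,0,0,170,-70,-180,0],[0,0,0,230,-100,-180,0],[0,0,0,280,-130,-180,0],[0,0,0,320,-155,-180,0],[0,0,0,335,-185,-150,0],[0,0,0,335,-185,-140,0],[0,0,0,335,-185,-140,0]]' 40
python3 - <<'E'
from h import *
s=robot.read_state();print(s["tool_pos"])
d=img("wrist")
for c in blobs(mask(d,(0,0,170),(180,45,255)),1000):print("white",c.mean(0),world_rect(d,c,.016))
for c in blobs(mask(d,(45,120,50),(75,255,255)),20):print("green",c.mean(0),world_rect(d,c,.05))
t=img("scene");u=img("top")
cv2.imwrite("pics/w5.png",np.hstack([cv2.resize(u["pixels"][130:250,170:430,::-1],(400,185)),cv2.resize(t["pixels"][180:300,100:360,::-1],(400,185))]))
E
```

```text
t: 17.3
tool_pos: [0.4309, 0.318, 0.1898]
tool_rot: [[0.064, 0.998, -0.0], [0.998, -0.064, -0.002], [-0.002, -0.0, -1.0]]
wrist_force: [0.7, 0.1, 1.2]
finger_gap: 0.047
grip_force: 0.0
[0.43087673 0.31803751 0.18982418]
white [[250.05500982 188.04715128]] ((403.21728515625, 321.43963623046875), (64.8556900024414, 42.442012786865234), 84.65351867675781)
white [[300.25124378 186.33084577]] ((461.8731384277344, 316.19757080078125), (85.31057739257812, 66.84369659423828), 86.05530548095703)
white [[403.02743902 178.05182927]] ((584.3724975585938, 323.0147705078125), (123.81375885009766, 85.7379150390625), 1.459277629852295)
white [[542.995671   126.79220779]] ((813.6796264648438, 390.14398193359375), (74.24478149414062, 121.42992401123047), 1.1996650695800781)
white [[ 84.88  101.595]] ((206.10597229003906, 445.5867614746094), (96.21244812011719, 96.7227554321289), 86.07510375976562)
green [[ 97.17757009 237.85046729]] ((220.12762451171875, 285.10284423828125), (32.199703216552734, 63.972412109375), 48.3145751953125)
green [[277.09558824 193.94117647]] ((433.17169189453125, 321.1672668457031), (60.8800048828125, 13.024014472961426), 84.85301208496094)
green [[413.125      181.65441176]] ((577.781494140625, 324.6553649902344), (24.075027465820312, 60.8028678894043), 1.5104559659957886)
```

View pics/w5.png

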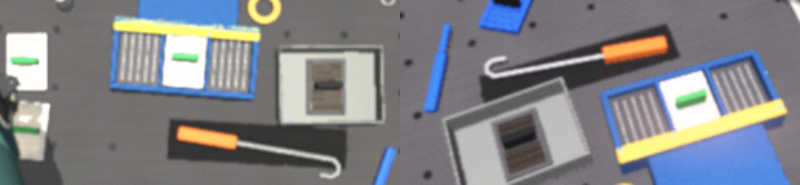

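Bay 2 holds a flat white cassette with its far edge under the lip. The spent cassette lies in the tote, and nothing else has moved. Next, cassette B goes to bay 1.

Run:
```python
from h import *
go([.433,.3203,.020],Rdown(-.090))
```

```text
turn [0.001 0.001 0.025] shift [  2.4   1.1 170.7]
```

```bash
python3 -m pendant '[[0,0,0.026,2.3,1.5,50,0],[0,0,0.026,2.3,1.5,100,0],[0,0,0.026,2.3,1.5,140,0],[0,0,0.026,2.3,1.5,160,0],[0,0,0.026,2.3,1.5,169.5,0],[0,0,0.026,2.3,1.5,169.5,0],[0,0,0.026,2.3,1.5,169.5,1],[0,0,0.026,2.3,1.5,169.5,1],[0,0,0.026,2.3,1.5,169.5,1],[0,0,0.026,2.3,1.5,169.5,1],[0,0,0.026,2.3,1.5,169.5,1],[0,0,0.026,2.3,1.5,130,1],[0,0,0.026,2.3,1.5,80,1],[0,0,0.026,2.3,1.5,30,1],[0,0,0.026,2.3,1.5,-10,1],[0,0,0.026,2.3,1.5,-10,1]]' 40
python3 - <<'E'
from h import *
yaw=-.062;X=np.array([np.cos(yaw),np.sin(yaw)]);Y=np.array([-X[1],X[0]])
b=np.array([594.2,-27.5])/1e3+.1*Y
th=.215;fb=41;c=np.array([fb-62*np.cos(th),62*np.sin(th)+2]);T=c+20*np.array([np.sin(th),np.cos(th)])
p=b+X*T[0]/1e3;go([p[0],p[1],.045+.030+T[1]/1e3],Rdown(yaw,th))
E
```

```text
t: 19.45
tool_pos: [0.433, 0.3217, 0.2023]
tool_rot: [[0.089, 0.996, 0.002], [0.996, -0.089, 0.002], [0.002, 0.002, -1.0]]
wrist_force: [0.6, 0.2, -1.6]
finger_gap: 0.0134
grip_force: 40.0
turn [ 0.217 -0.005 -0.026] shift [-234.2  173.4   92.4]
```

```bash
python3 -m pendant '[[0,0,0,-45,30,0,1],[0,0,0,-90,60,0,1],[0,0,-0.026,-135,90,0,1],[0,0,-0.026,-180,130,0,1],[0.1,0,-0.026,-220,160,20,1],[0.217,-0.003,-0.026,-234,173,50,1],[0.217,-0.003,-0.026,-234,173,80,1],[0.217,-0.003,-0.026,-234,173,92,1],[0.217,-0.003,-0.026,-234,173,92,1],[0.217,-0.003,-0.026,-234,173,92,1]]' 40
python3 - <<'E'
from h import *
yaw=-.062;X=np.array([np.cos(yaw),np.sin(yaw)]);Y=np.array([-X[1],X[0]])
b=np.array([594.2,-27.5])/1e3+.1*Y
d=img("wrist")
for n,lo,hi in(("lip",(22,120,120),(32,255,255)),):
  for q in blobs(mask(d,lo,hi),200):print(n,world_rect(d,q,.058))
m=mask(d,(100,120,50),(125,255,255))
for th,fb,z in((.215,41,2),(.215,58,2)):
  c=np.array([fb-62*np.cos(th),62*np.sin(th)+z]);T=c+20*np.array([np.sin(th),np.cos(th)])
  p=b+X*T[0]/1e3;go([p[0],p[1],.030+T[1]/1e3],Rdown(yaw,th))
E
```

```text
t: 20.7
tool_pos: [0.5839, 0.0729, 0.1095]
tool_rot: [[0.062, 0.975, -0.213], [0.998, -0.061, 0.012], [-0.001, -0.214, -0.977]]
wrist_force: [0.2, 0.5, -1.8]
finger_gap: 0.0137
grip_force: 40.0
lip ((657.6358032226562, 66.00852966308594), (77.185791015625, 15.501914024353027), 86.39063262939453)
turn [-0.     0.001 -0.   ] shift [ 0.4 10.6 43.5]
turn [-0.     0.001 -0.   ] shift [ 0.4 27.3 39.9]
```

```bash
python3 -m pendant '[[0,0,0,0.4,3,11,1],[0,0,0,0.4,6,22,1],[0,0,0,0.4,8,33,1],[0,0,0,0.4,10,40,1],[0,0,0,0.4,10.6,43.5,1],[0,0,0,0.4,10.6,43.5,1],[0,0,0,0.4,16,42.4,1],[0,0,0,0.4,21,41.3,1],[0,0,0,0.4,25,40.4,1],[0,0,0,0.4,28.5,39.6,1],[0,0,0,0.4,28.5,39.6,1]]' 40
python3 - <<'E'
from h import *
yaw=-.062;X=np.array([np.cos(yaw),np.sin(yaw)]);Y=np.array([-X[1],X[0]])
b=np.array([594.2,-27.5])/1e3+.1*Y
for th,fb,z in((.13,60.5,1),(.06,61.5,1),(0,61.7,0.5)):
  c=np.array([fb-62*np.cos(th),62*np.sin(th)+z]);T=c+20*np.array([np.sin(th),np.cos(th)])
  p=b+X*T[0]/1e3;go([p[0],p[1],.030+T[1]/1e3],Rdown(yaw,th))
E
```

```text
t: 22.12
tool_pos: [0.6033, 0.0714, 0.0635]
tool_rot: [[0.063, 0.975, -0.214], [0.998, -0.062, 0.012], [-0.002, -0.215, -0.977]]
wrist_force: [-0.1, -1.3, -1.0]
finger_gap: 0.0139
grip_force: 40.0
turn [-0.086  0.002 -0.001] shift [ 0.7 -0.4  4.8]
turn [-0.156  0.002 -0.001] shift [ 0.7 -0.2  9.1]
turn [-0.216  0.002 -0.001] shift [ 0.7 -0.4 13.4]
```

```bash
python3 -m pendant '[[-0.045,0,0,0.5,0,2.5,1],[-0.087,0,0,0.7,0,4.7,1],[-0.125,0,0,0.7,0,7,1],[-0.157,0,0,0.7,0,9,1],[-0.19,0,0,0.7,0,11,1],[-0.217,0,0,0.7,0,13,1],[-0.217,0,0,0.7,0,13.4,1],[-0.217,0,0,0.7,0,13.4,1]]' 40
```

```text
t: 23.12
tool_pos: [0.5999, 0.0725, 0.0507]
tool_rot: [[0.063, 0.998, -0.001], [0.998, -0.063, -0.001], [-0.001, -0.001, -1.0]]
wrist_force: [-4.2, 0.4, 7.8]
finger_gap: 0.0138
grip_force: 40.0
```

```bash
python3 -m pendant '[[0,0,0,0,0,0,0.3],[0,0,0,0,0,0,0],[0,0,0,0,0,0,0],[0,0,0,0,0,-30,0],[0,0,0,0,0,-80,0],[0,0,0,0,0,-140,0],[0,0,0,60,0,-180,0],[0,0,-0.04,120,-5,-180,0],[0,0,-0.09,180,-5,-180,0],[0,0,-0.09,235,-5,-160,0],[0,0,-0.09,249,-5,-140,0],[0,0,-0.09,249,-5,-140,0],[0,0,-0.09,249,-5,-140,0]]' 40
python3 - <<'E'
from h import *
d=img("wrist")
for c in blobs(mask(d,(45,120,50),(75,255,255)),20):print("green",c.mean(0),world_rect(d,c,.05))
for c in blobs(mask(d,(0,0,170),(180,45,255)),1000):print("white",c.mean(0),world_rect(d,c,.016))
t=img("scene");u=img("top")
cv2.imwrite("pics/w6.png",np.hstack([cv2.resize(u["pixels"][130:250,170:430,::-1],(400,185)),cv2.resize(t["pixels"][180:300,100:360,::-1],(400,185))]))
go([.5835,.324,.02],Rdown(.026))
E
```

```text
t: 24.75
tool_pos: [0.6115, 0.3193, 0.191]
tool_rot: [[-0.025, 1.0, 0.001], [1.0, 0.025, -0.002], [-0.002, 0.001, -1.0]]
wrist_force: [0.7, -0.3, 0.1]
finger_gap: 0.0471
grip_force: 0.0
green [[262.79310345 367.93103448]] ((600.76611328125, 95.17198181152344), (11.686925888061523, 13.044361114501953), 0.5917726755142212)
green [[  5.07142857 221.95714286]] ((250.40225219726562, 275.8928527832031), (46.14850997924805, 34.42597198486328), 73.87615966796875)
green [[249.42962963 190.21481481]] ((585.34716796875, 325.35333251953125), (14.051382064819336, 59.77189254760742), 0.7219452261924744)
white [[459.06553398 138.73786408]] ((846.35595703125, 391.0120544433594), (176.34686279296875, 121.11414337158203), 0.9343956112861633)
turn [ 0.001  0.001 -0.001] shift [  4.8 -28.  171.2]
```

View pics/w6.png

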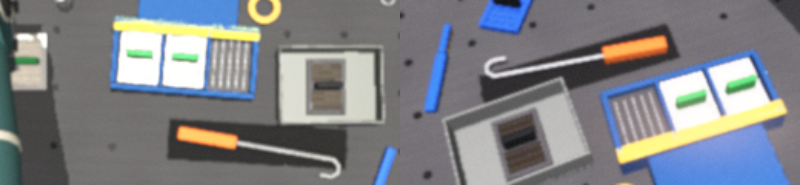

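Bays 1 and 2 are both filled flat. Cassette C's bar is at (585, 325), and I'll grip it now.

```bash
python3 -m pendant '[[0,0,0,5.2,-26.5,30,0],[0,0,0,5.2,-26.5,60,0],[0,0,0,5.2,-26.5,110,0],[0,0,0,5.2,-26.5,140,0],[0,0,0,5.2,-26.5,160,0],[0,0,0,5.2,-26.5,170.5,0],[0,0,0,5.2,-26.5,170.5,0],[0,0,0,5.2,-26.5,170.5,1],[0,0,0,5.2,-26.5,170.5,1],[0,0,0,5.2,-26.5,170.5,1],[0,0,0,5.2,-26.5,170.5,1],[0,0,0,5.2,-26.5,170.5,1],[0,0,0,5.2,-26.5,130,1],[0,0,0,5.2,-26.5,80,1],[0,0,0,5.2,-26.5,30,1],[0,0,0,5.2,-26.5,-10,1],[0,0,0,5.2,-26.5,-10,1]]' 40
python3 - <<'E'
from h import *
yaw=-.062;X=np.array([np.cos(yaw),np.sin(yaw)]);Y=np.array([-X[1],X[0]])
b=np.array([594.2,-27.5])/1e3-.1*Y
th=.215;fb=41;c=np.array([fb-62*np.cos(th),62*np.sin(th)+2]);T=c+20*np.array([np.sin(th),np.cos(th)])
p=b+X*T[0]/1e3;go([p[0],p[1],.045+.030+T[1]/1e3],Rdown(yaw,th))
E
```

```text
t: 27.02
tool_pos: [0.5852, 0.3263, 0.2028]
tool_rot: [[-0.027, 1.0, 0.003], [1.0, 0.027, 0.001], [0.001, 0.003, -1.0]]
wrist_force: [0.8, 0.2, -3.5]
finger_gap: 0.0139
grip_force: 40.0
turn [0.218 0.009 0.089] shift [-452.2  -25.1   92.6]
```

```bash
python3 -m pendant '[[0,0,0.01,-50,-3,0,1],[0,0,0.02,-105,-6,0,1],[0,0,0.04,-160,-10,0,1],[0,0,0.06,-215,-12,0,1],[0,0,0.08,-270,-15,0,1],[0,0,0.089,-325,-18,0,1],[0,0,0.089,-380,-20,0,1],[0.05,0,0.089,-430,-23,0,1],[0.15,0.006,0.089,-452,-25,20,1],[0.218,0.009,0.089,-452,-25,50,1],[0.218,0.009,0.089,-452,-25,80,1],[0.218,0.009,0.089,-452,-25,92,1],[0.218,0.009,0.089,-452,-25,92,1],[0.218,0.009,0.089,-452,-25,92,1]]' 40
python3 - <<'E'
from h import *
yaw=-.062;X=np.array([np.cos(yaw),np.sin(yaw)]);Y=np.array([-X[1],X[0]])
b=np.array([594.2,-27.5])/1e3-.1*Y
for th,fb,z in((.215,41,2),(.215,58,2)):
  c=np.array([fb-62*np.cos(th),62*np.sin(th)+z]);T=c+20*np.array([np.sin(th),np.cos(th)])
  p=b+X*T[0]/1e3;go([p[0],p[1],.030+T[1]/1e3],Rdown(yaw,th))
d=img("wrist");cv2.imwrite("pics/w7.png",d["pixels"][60:420,60:460,::-1])
E
```

```text
t: 28.78
tool_pos: [0.5718, -0.1268, 0.1098]
tool_rot: [[0.062, 0.975, -0.215], [0.998, -0.061, 0.011], [-0.002, -0.215, -0.977]]
wrist_force: [0.9, 0.6, -2.7]
finger_gap: 0.0135
grip_force: 40.0
turn [-0.002  0.002 -0.   ] shift [ 0.6 10.6 43.8]
turn [-0.002  0.002 -0.   ] shift [ 0.6 27.2 40.1]
```

View pics/w7.png

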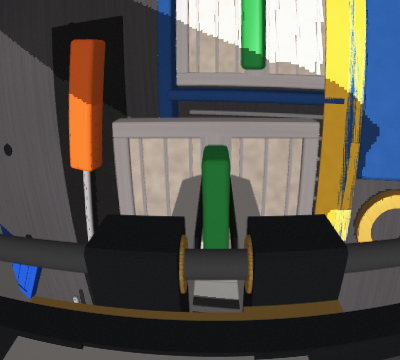

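The cassette is aligned over bay 3 with its far edge short of the lip, the same picture as the earlier fits. Same moves again.

```bash
python3 -m pendant '[[0,0,0,0.6,3,11,1],[0,0,0,0.6,6,22,1],[0,0,0,0.6,8,33,1],[0,0,0,0.6,10,40,1],[0,0,0,0.6,10.6,43.5,1],[0,0,0,0.6,10.6,43.5,1],[0,0,0,0.6,16,42.4,1],[0,0,0,0.6,21,41.3,1],[0,0,0,0.6,25,40.4,1],[0,0,0,0.6,28.5,39.6,1],[0,0,0,0.6,28.5,39.6,1]]' 40
python3 - <<'E'
from h import *
yaw=-.062;X=np.array([np.cos(yaw),np.sin(yaw)]);Y=np.array([-X[1],X[0]])
b=np.array([594.2,-27.5])/1e3-.1*Y
for th,fb,z in((.13,60.5,1),(.06,61.5,1),(0,61.7,0.5)):
  c=np.array([fb-62*np.cos(th),62*np.sin(th)+z]);T=c+20*np.array([np.sin(th),np.cos(th)])
  p=b+X*T[0]/1e3;go([p[0],p[1],.030+T[1]/1e3],Rdown(yaw,th))
E
```

```text
t: 30.2
tool_pos: [0.5908, -0.1275, 0.0639]
tool_rot: [[0.062, 0.974, -0.216], [0.998, -0.061, 0.011], [-0.003, -0.216, -0.976]]
wrist_force: [-0.4, -0.4, -2.7]
finger_gap: 0.0139
grip_force: 40.0
turn [-0.088  0.003 -0.   ] shift [ 0.1 -0.1  5.2]
turn [-0.158  0.003 -0.   ] shift [0.1 0.  9.4]
turn [-0.218  0.003 -0.   ] shift [ 0.1 -0.2 13.8]
```

```bash
python3 -m pendant '[[-0.045,0,0,0.1,0,2.5,1],[-0.087,0,0,0.1,0,4.9,1],[-0.125,0,0,0.1,0,7,1],[-0.158,0,0,0.1,0,9,1],[-0.19,0,0,0.1,0,11,1],[-0.218,0,0,0.1,0,13,1],[-0.218,0,0,0.1,0,13.4,1],[-0.218,0,0,0.1,0,13.4,1]]' 40
```

```text
t: 31.2
tool_pos: [0.5879, -0.1271, 0.051]
tool_rot: [[0.062, 0.998, -0.001], [0.998, -0.062, -0.002], [-0.002, -0.001, -1.0]]
wrist_force: [0.4, 0.4, -3.0]
finger_gap: 0.0135
grip_force: 40.0
```

```bash
python3 -m pendant '[[0,0,0,0,0,0.5,0.3],[0,0,0,0,0,0.5,0],[0,0,0,0,0,0.5,0],[0,0,0,0,0,-30,0],[0,0,0,0,0,-80,0],[0,0,0,0,0,-140,0],[0,0,0,20,-20,-190,0],[0,0,0,40,-40,-240,0],[0,0,0,60,-60,-290,0],[0,0,0,60,-60,-310,0],[0,0,0,60,-60,-310,0]]' 30
python3 - <<'E'
from h import *
s=robot.read_state();print(s["tool_pos"])
d=img("wrist");t=img("top");sc=img("scene");cv2.imwrite("pics/w8.png",d["pixels"][:,:,::-1])
bx=np.array([594.2,-27.5]);yaw=-.062;X=np.array([np.cos(yaw),np.sin(yaw)]);Y=np.array([-X[1],X[0]])
for c in blobs(mask(d,(45,120,50),(75,255,255)),20):
    r=world_rect(d,c,.08);p=np.array(r[0])-bx;print("green",c.mean(0),np.round(r[0],1),"in bay2",np.round([p@X,p@Y],1),np.round(r[1],1),round(r[2],1))
for q in(d,t,sc):
  for c in blobs(mask(q,(5,150,120),(18,255,255)),60):
    r=world_rect(q,c,.029)
    if r[0][0]<500:print("orange",q["n"],c.mean(0),r)
for q in(d,t,sc):
  for lo,hi in(((0,150,80),(4,255,255)),((175,150,80),(180,255,255))):
    for c in blobs(mask(q,lo,hi),4):
        if cv2.contourArea(c)<300:print("red",q["n"],c.mean(0),c.min(0),c.max(0),onz(q,*c.mean(0)[0],.13).round(3))
E
```

```text
t: 32.58
tool_pos: [0.5321, -0.0627, 0.3619]
tool_rot: [[0.061, 0.998, 0.002], [0.998, -0.061, -0.001], [-0.001, 0.002, -1.0]]
wrist_force: [0.6, -0.3, -0.6]
finger_gap: 0.047
grip_force: 0.0
[ 0.53206232 -0.06271907  0.36193548]
green [[313.76344086 215.23655914]] [ 586.5 -126.5] in bay2 [ -1.5 -99.3] [63.6 14.9] 88.0
green [[315.75268817 148.77419355]] [593.2 -28.2] in bay2 [-1.  -0.7] [57.4 14.4] 87.3
green [[316.0212766   81.93617021]] [598.4  68.6] in bay2 [-1.8 96.2] [59.6 14.2] 86.4
green [[86.46  4.44]] [246.5 248. ] in bay2 [-364.1  253.4] [12.2 57.6] 48.8
orange wrist [[208.66111111 184.52777778]] ((423.82464599609375, -79.86251068115234), (129.9476776123047, 28.580230712890625), 80.5198974609375)
orange scene [[251.47474747 211.81818182]] ((428.3035583496094, -83.01700592041016), (130.6281280517578, 45.60013961791992), 81.25895690917969)
red wrist [[490.72340426 159.80851064]] [[481 155]] [[501 165]] [ 0.855 -0.044  0.13 ]
red top [[152.85185185 251.2962963 ]] [[150 245]] [[154 258]] [0.308 0.401 0.13 ]
red scene [[372.17647059 148.14705882]] [[366 143]] [[380 152]] [0.407 0.331 0.13 ]
red scene [[380.59183673 120.42857143]] [[373 113]] [[390 127]] [0.308 0.419 0.13 ]
red scene [[325.3 324.4]] [[324 322]] [[327 326]] [ 0.856 -0.047  0.13 ]
```

View pics/w8.png

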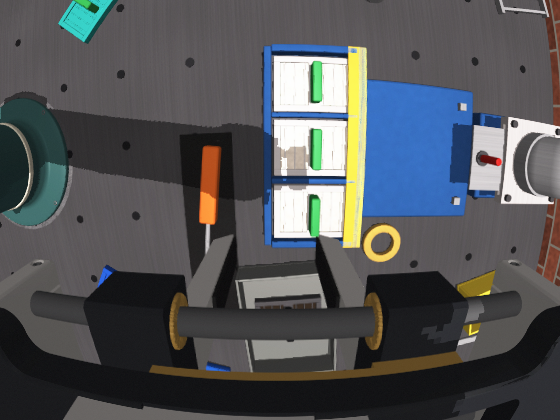

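All three cassettes look flat in their bays with far edges under the lip: bars at (314,215), (316,149) and (316,82). The hook handle is at (209,185) and the pin at (489,160). Next, the hook: fingers across the handle, tool y at about -9°.

Run:
```python
from h import *
go([.421,-.100,.12],Rdown(-.159))
```

```text
turn [-0.001  0.003  0.097] shift [ -43.1 -107.5  240. ]
```

```bash
python3 -m pendant '[[0,0,0.03,-15,-35,50,0.1],[0,0,0.06,-30,-70,100,0.1],[0,0,0.097,-43,-107,150,0.1],[0,0,0.097,-43,-107,200,0.1],[0,0,0.097,-43,-107,235,0.1],[0,0,0.097,-43,-107,240,0.1],[0,0,0.097,-43,-107,240,0.1]]' 40
python3 - <<'E'
from h import *
d=img("wrist");t=img("top")
for c in blobs(mask(d,(5,150,60),(18,255,255)),60):
    r=world_rect(d,c,.029)
    if r[0][0]<500:print("orange",c.mean(0),c.min(0),c.max(0),r)
cv2.imwrite("pics/w9.png",d["pixels"][:,:,::-1])
go([.421,-.100,.006],Rdown(-.159))
E
```

```text
t: 33.6
tool_pos: [0.4222, -0.1002, 0.1212]
tool_rot: [[0.159, 0.987, -0.001], [0.987, -0.159, -0.003], [-0.003, -0.0, -1.0]]
wrist_force: [-0.0, 0.7, -0.0]
finger_gap: 0.0424
grip_force: 0.0
orange [[297.06067961 371.11650485]] [[141 353]] [[453 380]] ((422.668212890625, -290.82940673828125), (21.158918380737305, 380.1567687988281), 80.81880187988281)
orange [[187.171875 342.625   ]] [[180 336]] [[194 349]] ((305.1233215332031, -230.04331970214844), (21.80350112915039, 12.915468215942383), 50.57826232910156)
orange [[366.145 321.475]] [[356 294]] [[372 349]] ((493.69097900390625, -234.65411376953125), (16.188446044921875, 72.72345733642578), 0.033984847366809845)
orange [[184.44285714 313.83571429]] [[179 293]] [[195 336]] ((313.7622375488281, -194.8961639404297), (53.61051940917969, 13.8333158493042), 58.59138870239258)
orange [[271.77906977 182.60755814]] [[255 110]] [[288 256]] ((422.6797180175781, -79.50175476074219), (128.11688232421875, 27.657047271728516), 81.12921905517578)
turn [ 0.002  0.002 -0.   ] shift [ -0.2  -1.9 115.8]
```

View pics/w9.png

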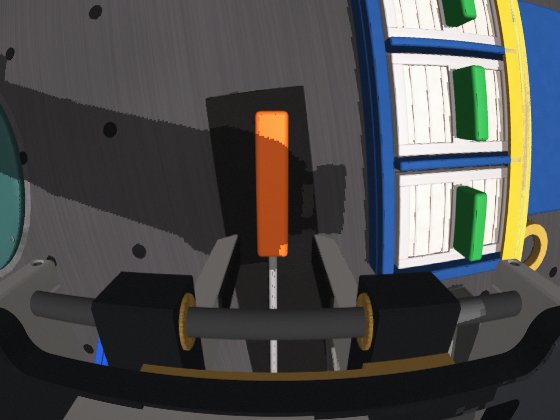

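The handle lies at (272,183), in line with the open fingers, with the rod running down out of view. I'll grip it at the balance point.

```bash
python3 -m pendant '[[0,0,0,0.7,-2.5,40,0.1],[0,0,0,0.7,-2.5,80,0.1],[0,0,0,0.7,-2.5,100,0.1],[0,0,0,0.7,-2.5,110,0.1],[0,0,0,0.7,-2.5,114.5,0.1],[0,0,0,0.7,-2.5,114.5,0.1],[0,0,0,0.7,-2.5,114.5,1],[0,0,0,0.7,-2.5,114.5,1],[0,0,0,0.7,-2.5,114.5,1],[0,0,0,0.7,-2.5,114.5,1],[0,0,0,0.7,-2.5,114.5,1],[0,0,0,0.7,-2.5,80,1],[0,0,0,0.7,-2.5,30,1],[0,0,0,0.7,-2.5,-20,1],[0,0,0,0.7,-2.5,-70,1],[0,0,0,0.7,-2.5,-100,1],[0,0,0,0.7,-2.5,-100,1]]' 60
python3 - <<'E'
from h import *
s=robot.read_state();print(s["q"],s["tool_pos"])
yaw=-.062;X=np.array([np.cos(yaw),np.sin(yaw)]);Y=np.array([-X[1],X[0]]);b=np.array([594.2,-27.5])/1e3
p=b+.019*Y;print(p)
go([p[0],p[1],.20],Rdown(np.pi/2+yaw))
E
```

```text
t: 35.83
tool_pos: [0.4207, -0.098, 0.2222]
tool_rot: [[0.157, 0.988, 0.003], [0.988, -0.157, -0.0], [0.0, 0.003, -1.0]]
wrist_force: [-0.1, 0.3, -3.1]
finger_gap: 0.0275
grip_force: 60.0
[-0.84812913  0.04615492  1.04811783  2.07247225 -0.04692461  1.04345859
  0.06493485] [ 0.42065054 -0.09796648  0.2221508 ]
[ 0.59537725 -0.00853651]
turn [ 0.003  0.002 -1.667] shift [115.8 158.4  22.7]
```

```bash
python3 -m pendant '[[0,0,-0.16,0,0,0,1],[0,0,-0.32,0,0,0,1],[0,0,-0.48,0,0,0,1],[0,0,-0.64,0,0,0,1],[0,0,-0.8,0,0,0,1],[0,0,-0.96,20,0,0,1],[0,0,-1.12,40,0,0,1],[0,0,-1.28,60,0,0,1],[0,0,-1.44,80,20,0,1],[0,0,-1.6,100,50,0,1],[0,0,-1.667,116,80,0,1],[0,0,-1.667,116,110,0,1],[0,0,-1.667,116,140,0,1],[0,0,-1.667,116,158,0,1],[0,0,-1.667,116,158,0,1],[0,0,-1.667,116,158,0,1]]' 60
python3 - <<'E'
from h import *
d=img("scene");t=img("top");print(robot.read_state()["q"])
cv2.imwrite("pics/w10.png",np.hstack([cv2.resize(d["pixels"][240:400,240:400,::-1],(400,400),interpolation=cv2.INTER_CUBIC),cv2.resize(t["pixels"][40:200,220:380,::-1],(400,400),interpolation=cv2.INTER_CUBIC)]))
E
```

```text
t: 37.83
tool_pos: [0.5932, -0.0091, 0.2194]
tool_rot: [[-0.998, 0.063, -0.002], [0.063, 0.998, -0.003], [0.002, -0.003, -1.0]]
wrist_force: [-0.4, 0.4, -2.9]
finger_gap: 0.0276
grip_force: 60.0
[-0.63909961  0.44404769  0.8020279   1.69872823 -0.34331351  1.14712754
  1.7660519 ]
```

View pics/w10.png

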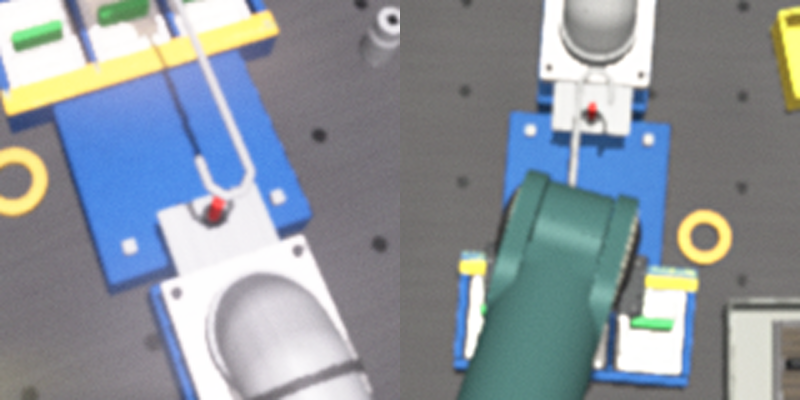

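Run:
```python
from h import *
d=img("scene");t=img("top");yaw=-.062;X=np.array([np.cos(yaw),np.sin(yaw)]);Y=np.array([-X[1],X[0]]);b=np.array([.5942,-.0275])
for q,P,z in((d,{"bend":(331.2,316.8),"ret":(320,302.8),"rod":(337.2,304)},.229),(t,{"bend":(296,68),"rod":(290,100),"ret":(300.5,100)},.229)):
  for k,v in P.items():
    p=onz(q,*v,z)[:2];print(q["n"],k,np.round(p*1000),"bay2",np.round([(p-b)@X*1000,(p-b)@Y*1000]))
for q in(d,t):
  m=mask(q,(0,130,60),(6,255,255))|mask(q,(174,130,60),(180,255,255))
  for c in blobs(m,2):
    p=onz(q,*c.mean(0)[0],.14)[:2]
    if abs(p[0]-.855)<.04 and abs(p[1]+.04)<.05:print("pin",q["n"],c.mean(0),np.round([(p-b)@X*1000,(p-b)@Y*1000]))
# white/grey line of rod far along: fit
for q,box in((d,(300,245,340,300)),):
  pass
go([*(b+.019*Y),.20],Rdown(np.pi/2+yaw))
```

```text
scene bend [870. -52.] bay2 [276.  -7.]
scene ret [833. -61.] bay2 [241. -18.]
scene rod [849. -27.] bay2 [255.  16.]
top bend [870. -38.] bay2 [276.   7.]
top rod [771. -21.] bay2 [176.  17.]
top ret [772. -53.] bay2 [179. -14.]
pin scene [[325.89473684 323.21052632]] [263.  -3.]
pin top [[296.3  84. ]] [255.   1.]
turn [-0.002 -0.    -0.001] shift [-1.6  0.2 20.6]
```

The crook sits over the pin. In bay coordinates the rod is at y about +17, the return side at about -18 and the bend at x about 276, with the pin at (262, 0). I'll lower it over the pin.

```bash
python3 -m pendant '[[0,0,0,-1.5,0,30,1],[0,0,0,-1.5,0,55,1],[0,0,0,-1.5,0,75,1],[0,0,0,-1.5,0,90,1],[0,0,0,-1.5,0,99,1],[0,0,0,-1.5,0,99,1],[0,0,0,-1.5,0,99,1]]' 60
python3 - <<'E'
from h import *
d=img("scene")
cv2.imwrite("pics/w11.png",cv2.resize(d["pixels"][270:370,280:380,::-1],(500,500),interpolation=cv2.INTER_CUBIC))
E
```

```text
t: 38.9
tool_pos: [0.596, -0.0093, 0.1222]
tool_rot: [[-0.998, 0.063, 0.001], [0.063, 0.998, -0.002], [-0.001, -0.002, -1.0]]
wrist_force: [-1.0, -0.2, -3.1]
finger_gap: 0.0275
grip_force: 60.0
```

View pics/w11.png

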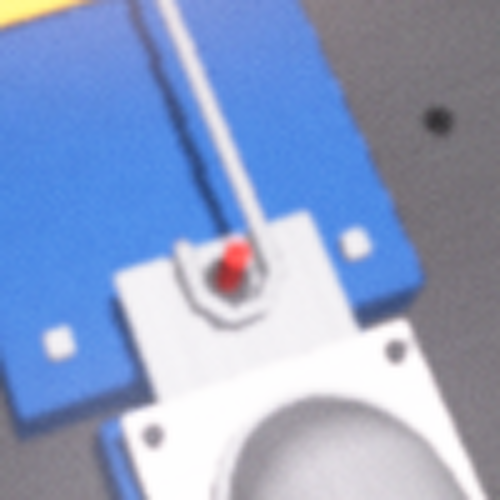

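The red pin stands inside the U. Now the pull.

```bash
python3 -m pendant '[[0,0,0,5,0,0,1],[0,0,0,10,0,0,1],[0,0,0,16,0,0,1],[0,0,0,22,0,0,1],[0,0,0,28,0,0,1],[0,0,0,34,0,0,1],[0,0,0,40,0,0,1],[0,0,0,46,0,0,1],[0,0,0,52,0,0,1],[0,0,0,58,0,0,1],[0,0,0,64,0,0,1],[0,0,0,70,0,0,1],[0,0,0,75,0,0,1],[0,0,0,79,0,0,1],[0,0,0,82,0,0,1],[0,0,0,82,0,0,1]]' 60
python3 - <<'E'
from h import *
d=img("scene");yaw=-.062;X=np.array([np.cos(yaw),np.sin(yaw)]);Y=np.array([-X[1],X[0]]);b=np.array([.5942,-.0275])
m=mask(d,(0,130,60),(6,255,255))|mask(d,(174,130,60),(180,255,255))
for c in blobs(m,2):
    p=onz(d,*c.mean(0)[0],.14)[:2]
    if .72<p[0]<.9 and abs(p[1]+.04)<.05:print("pin",np.round([(p-b)@X*1000,(p-b)@Y*1000]))
E
```

```text
t: 40.95
tool_pos: [0.5134, -0.004, 0.1215]
tool_rot: [[-0.998, 0.063, -0.001], [0.063, 0.998, -0.002], [0.001, -0.002, -1.0]]
wrist_force: [1.9, -0.5, -2.6]
finger_gap: 0.0275
grip_force: 60.0
pin [188.  -1.]
```

```bash
python3 -m pendant '[[0,0,0,1.5,0,0,1],[0,0,0,3,0,0,1],[0,0,0,3,0,0,1]]' 60
```

```text
t: 41.38
tool_pos: [0.5117, -0.004, 0.1219]
tool_rot: [[-0.998, 0.063, 0.002], [0.063, 0.998, -0.003], [-0.002, -0.003, -1.0]]
wrist_force: [9.0, -0.7, -3.0]
finger_gap: 0.0276
grip_force: 60.0
```

Force rises at the stop, and the pin has travelled about 75 mm. I'll back off, lift clear and turn back toward the mat.

```bash
python3 -m pendant '[[0,0,0,-4,0,0,1],[0,0,0,-7,0,0,1],[0,0,0,-7,0,-20,1],[0,0,0,-7,0,-50,1],[0,0,0,-7,0,-90,1],[0,0,0,-7,0,-110,1],[0,0,0,-7,0,-110,1]]' 60
python3 - <<'E'
from h import *
d=img("scene");yaw=-.062;X=np.array([np.cos(yaw),np.sin(yaw)]);Y=np.array([-X[1],X[0]]);b=np.array([.5942,-.0275])
m=mask(d,(0,130,60),(6,255,255))|mask(d,(174,130,60),(180,255,255))
for c in blobs(m,2):
    p=onz(d,*c.mean(0)[0],.14)[:2]
    if .72<p[0]<.9 and abs(p[1]+.04)<.05:print("pin",np.round([(p-b)@X*1000,(p-b)@Y*1000]))
go([.4197,-.099,.22],Rdown(-.157));
E
```

```text
t: 42.25
tool_pos: [0.5182, -0.0039, 0.2323]
tool_rot: [[-0.998, 0.063, 0.001], [0.063, 0.998, -0.002], [-0.001, -0.001, -1.0]]
wrist_force: [0.0, -0.0, -2.7]
finger_gap: 0.0274
grip_force: 60.0
pin [190.  -3.]
turn [-2.000e-03  1.000e-03  1.665e+00] shift [  91.8 -101.1   11.4]
```

```bash
python3 -m pendant '[[0,0,0.16,20,0,0,1],[0,0,0.32,40,0,0,1],[0,0,0.48,60,-20,0,1],[0,0,0.64,80,-40,0,1],[0,0,0.8,92,-60,0,1],[0,0,0.96,92,-80,0,1],[0,0,1.12,92,-101,0,1],[0,0,1.28,92,-101,0,1],[0,0,1.44,92,-101,0,1],[0,0,1.6,92,-101,0,1],[0,0,1.665,92,-101,0,1],[0,0,1.665,92,-101,50,1],[0,0,1.665,92,-101,100,1],[0,0,1.665,92,-101,150,1],[0,0,1.665,92,-101,190,1],[0,0,1.665,92,-101,210,1],[0,0,1.665,92,-101,210,1]]' 60
```

```text
t: 44.42
tool_pos: [0.4178, -0.1001, 0.0202]
tool_rot: [[0.158, 0.987, -0.004], [0.987, -0.158, -0.003], [-0.004, -0.004, -1.0]]
wrist_force: [0.1, -0.3, -1.8]
finger_gap: 0.0275
grip_force: 60.0
```

Run:
```python
from h import *
go([.4197,-.099,.0068],Rdown(-.157));
```

```text
turn [-0.004  0.004 -0.001] shift [ 1.5  1.8 13.4]
```

```bash
python3 -m pendant '[[0,0,0,1.5,1.8,5,1],[0,0,0,1.5,1.8,10,1],[0,0,0,1.5,1.8,12.5,1],[0,0,0,1.5,1.8,13,1],[0,0,0,1.5,1.8,13,0.3],[0,0,0,1.5,1.8,13,0],[0,0,0,1.5,1.8,13,0],[0,0,0,1.5,1.8,13,0],[0,0,0,1.5,1.8,-30,0],[0,0,0,1.5,1.8,-80,0],[0,0,0,1.5,1.8,-140,0],[0,0,0,0,-20,-190,0],[0,0,0,50,-20,-240,0],[0,0,0,100,-20,-290,0],[0,0,0,150,-20,-290,0],[0,0,0,200,-20,-290,0],[0,0,0,250,-20,-290,0],[0,0,0,300,-20,-290,0],[0,0,0,300,-20,-290,0]]' 30
python3 - <<'E'
from h import *
d=img("scene");t=img("top")
cv2.imwrite("pics/w12.png",np.vstack([cv2.resize(d["pixels"][140:340,100:400,::-1],(450,300)),cv2.resize(t["pixels"][60:260,160:460,::-1],(450,300))]))
E
```

```text
t: 46.8
tool_pos: [0.4465, 0.2037, 0.3103]
tool_rot: [[0.152, 0.988, -0.001], [0.988, -0.152, -0.005], [-0.005, 0.0, -1.0]]
wrist_force: [0.7, -1.0, -0.0]
finger_gap: 0.047
grip_force: 0.0
```

View pics/w12.png

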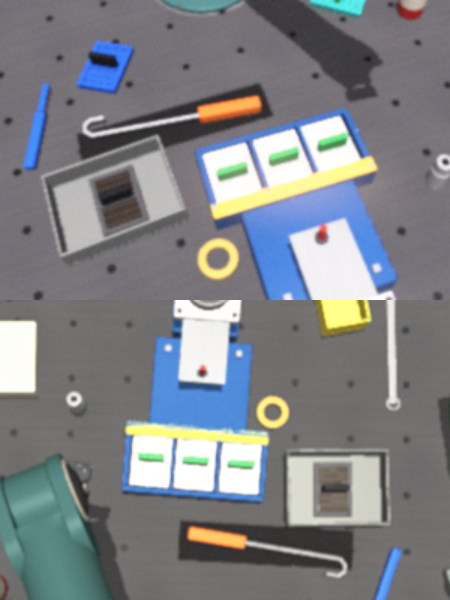

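The final views show all three bays filled, the blade pulled out, the hook on the mat, the spent cassette in the tote and the bystanders undisturbed. I'm handing in.

```bash
python3 -c "
from bench import robot
print(robot.sign_off())"
```

```text
the job is handed in; nothing more can be done
None
```

The job is handed in (no verdict was returned): a fresh cassette sits flat under the lip in each of the three bays, the one spent cassette is in the tote, the gate was pulled to its stop with the hook, and the hook is back on the mat.

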